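# Hold the frame corner square

## Task

The blue frame corner on the glue-up board has a side rail that leans in. Pick up the square whose handle matches the frame (the blue one), lower it flat onto the board inside the corner and press it home until both its outer faces touch the rails and the side rail is pushed back square against its stop. Finish while still gripping the square and pressing it firmly against both rails; do not let go, and leave the orange square, the porcelain and the other things on the bench where they are.

Things in the scene. Friction and masses are not known exactly. Their poses are not given: they have to be found in the camera images.
- blue_square: L-shaped try square with a blue handle, lying flat, z up, 0.18-0.29 kg. Origin: underside, below the handle's middle. Wooden stock x -15..15, y -60..60, 20 high. Steel blade x 15..115, y -60..-22, z 0..5. Upright handle to grip: x -11..11 (22 wide), y -35..35, z 20..60. Outer faces to press on the frame: x = -15 (stock's side) and y = -60 (blade's edge); they meet at the heel (-15,-60) (mm).
- blue_square_heel (a point): Outer corner (heel) of the blue square, on its underside, at (-15,-60,0) mm from the square's origin; same axes.
- orange_square: The other square, same shape and size and same frame but with an orange handle; it belongs to another frame and is to be left alone.
- board: Plywood glue-up board, 205 (x) x 195 (y) x 12 mm thick, fixed to the bench; it carries the blue picture-frame corner. Origin: centre of its underside; z up.
- corner (a point): Inside corner of the blue frame, on the board's top (12 mm above the bench), (-67,-62,12) mm from the board's origin; axes as the board's. From here the bottom rail's inner face runs along +x and, when square, the side rail's inner face runs along +y; the square goes between +x and +y, heel at this point, axes parallel.
- bottom_rail: Blue frame rail fixed to the board, 20 wide, 18 high above the board, inner face in the plane y = 0 of point corner (the rail is on the -y side), from x = -20 to 150. Origin: at point corner, same axes.
- side_rail: Blue rail 20 wide (x -10..10), 136 long (y -8..128), 18 high. Pivots about the vertical through its origin, on the board 10 mm in -x, 10 mm in +y of point corner. Inner face x = 10. Starts turned 0.05-0.14 rad clockwise from above (free end leaning in over the square's space); a firm stop at the board's axes. Stiff by friction (1-2 N at its free end), stays where left.
- tile: Loose white porcelain tile 100 x 100 x 8 mm, origin at the centre of its underside. Leave alone.
- lidded_jar: Blue porcelain jar, 90 mm wide, 124 mm tall, origin under its centre. Leave alone.
- mug: White mug, 80 mm wide, 90 mm tall, handle towards +y, origin under its centre. Leave alone.
- bowl_stack: Stack of small bowls, 120 mm wide, 76 mm tall, origin under its centre. Leave alone.
- glue_bottle: Yellow glue bottle, 40 mm wide, 100 mm tall, origin under its centre. Leave alone.
- brush: Flat brush with a wooden handle, 200 mm long along its x (bristles to +x), 42 wide, 20 high, lying on the bench; origin under its middle. Leave alone.
- dish: Small blue dish, 70 mm wide, 25 mm tall, origin under its centre. Leave alone.
Things that resemble listed ones, but are neither listed nor needed, are in the scene too. Leave any green look-alike of the blue_square alone.

How it is judged:
By the outcome, as a careful person would: the job done as asked, in the order asked, and still so for the second after the job is handed in, while the arm keeps its last pose, push and grip.
It also fails if it takes over 58 s, if anything falls off the work surface, if the arm or the gripper's body presses on something with over 40 N, if the wrist force passes 120 N, or if a joint passes its speed limit or range.

## Robot

A 7-joint arm with a two-finger parallel gripper is mounted at the origin on the work surface. World frame = base frame: x ahead of the robot, y to its left, z up, the work surface at z = 0. Lengths are in mm, angles in rad, forces in N, time in s.
With the tool pointing down it reaches from about 400 to 875 mm from the base axis. Payload 4.4 kg.
Tool frame: the origin (TCP) lies midway between the tips of the shut fingers; the grasp point (between the pads) lies 19 mm behind it; z points along the fingers, y is the line along which they close (so a half turn about z gives the same grasp; the last joint's range is limited). The gripper opens to 85 mm and grips with 20 to 120 N. Pads are 22 mm wide; open, the fingers measure 114 mm over their backs; the gripper's body (76 mm by 85 mm) begins 54 mm behind the grasp point. The pads swing forward as they close: fully open they stand 13 mm farther back than shut.
Start: joints at [-1.169, 0.628, 0.038, 1.517, -0.027, 0.996, -0.02], TCP at [293.08, 580.191, 231.313] pointing down, gripper open.
Joint ranges: [-3.06, 3.06], [-0.37, 2.12], [-1.25, 1.32], [0.18, 2.47], [-1.1, 4.24], [0.23, 1.98], [-2.94, 2.94]. Speed limits (rad/s): [2.57, 2.57, 3.14, 3.14, 3.14, 3.14, 3.14].

## Interface

Orientations are given as [roll, pitch, yaw] about the fixed x, y, z axes, in that order (R = Rz(yaw) Ry(pitch) Rx(roll)).
In Python, from cell import readout, optics, order gives the robot as it stands.
- The arm moves only by the shell command python3 -m jog 'ROWS'. ROWS is a JSON object of lists of equal length, an entry for each row: "claw": the opening, from 0 (shut) to 1 (fully open); "xyz": the shift along the tool's x, y, z each as a share of 0.1 m, from -1 to 1, a list of three; "twist": the turn, a rotation vector about the tool's x, y, z each as a share of 180 degrees, from -1 to 1, a list of three. A call has 1 to 12 rows; each row shifts and turns the commanded pose from where the row before left it, along the tool's axes as they then stand; what a row does not reach is not made up. A row lasts 1/8 s, in which the tool goes at most 62.5 mm and 10.7 degrees, less where a joint would pass 70% of its speed; a pose out of reach is approached as far as the arm can. A call with a number of a shift or a turn outside -1 to 1 is refused whole. A call with a gripper value outside its range is refused whole. The fingers move at their own pace and stop on an object; the grip force is fixed at half the most. Time passes only in rows, so rows that do not move let the fingers close. It gives the time, the measured TCP pose, the force, the opening and the grip force at its end, in the units of the state.
- readout.read_state(): the state, without advancing time (a new reading comes with each control period).
- optics.get_image(name): name is "scene" or "top" or "wrist"; returns a dict with "color" (480x640x3 uint8, red, green, blue), "fovy" (degrees; the focal length in pixels is half the picture's height over the tangent of half this angle, whatever the lens; pixels are square), "cx", "cy" (the principal point, pixels), "view" (4x4, takes a point from world to camera coordinates). Camera axes: x right, y up, looking along -z (the intrinsics and any distortion apply to the point x, -y, -z); pixel columns grow to the right and rows downward; lengths in mm; the calibration is good to about 2 mm. A picture is of the moment at which its call begins. There is no depth.
- order.finish_job(): hands the job in; it is judged then, once.
Trained networks look in the newest picture that a camera, given by its name, has taken for a name from the list of things; names that differ only in an ending like _2 or _b are one class to them, and where a whole thing is asked for, a point or a joint stands for the part that bears it (a point fixed in the world has none). Each returns a list of dicts, best first, with "score" (0 to 1); they miss things now and then, are a little off and sometimes report something else, mostly with a low value. They report only what shows in the picture. A call takes as long as a camera call. They do not tell look-alikes from the thing itself.
- optics.boxes_of(camera, label): "rect" ([left, top, width, height] in pixels, round what is visible of it).
The state is a dict: "clock": time; "qpos": joint angles; "qd": joint speeds; "tau": joint torques, N m; "eef_pos": TCP position; "tool_rot": TCP orientation; "force": force on the tool from outside, world axes, zero at the start; "torque": the same for the moment, N m; "width": finger opening in mm; "gripper_force": force on a finger pad.
Only numpy, scipy, OpenCV 4.12 (cv2) and the standard library are available. Lean on these libraries where they do the work, as an engineer would, in place of code of your own. Each camera call takes 0.05 s, during which the arm holds its last target. There are 200 camera calls.

## Working session

There is one attempt and no reset: what is moved stays moved. The work goes in short steps, Python scripts to look and compute and a shell command to move; the robot and the scene stay as the last step left them, time stands still between calls to the robot, and variables do not carry over. Pictures are saved under pics/ and viewed, at most 10 in all, crops included, and the job is handed in when it is done.

```bash
mkdir -p pics; python3 - <<'E'
from cell import readout, optics
import cv2, numpy as np, pickle
s=readout.read_state(); print({k:np.round(v,3).tolist() for k,v in s.items()})
for n in ['scene','top']:
    d=optics.get_image(n); pickle.dump(d,open(f'pics/{n}0.pkl','wb')); cv2.imwrite(f'pics/{n}0.png',d['color'][:,:,::-1]); print(n,{k:np.round(v,2).tolist() for k,v in d.items() if k!='color'})
    for l in ['blue_square','orange_square','board','side_rail']:
        print(l,[(np.round(b['rect']).tolist(),round(b['score'],2)) for b in optics.boxes_of(n,l)])
E
```

```text
{'clock': 0.0, 'qpos': [-1.169, 0.629, 0.038, 1.518, -0.027, 0.996, -0.02], 'qd': [-0.0, 0.001, 0.0, 0.001, -0.001, 0.0, -0.001], 'tau': [0.0, -56.34, 1.226, -19.345, 0.011, 0.01, 0.0], 'eef_pos': [292.785, 579.605, 230.39], 'tool_rot': [-3.14, 0.0, 2.674], 'force': [-0.058, -0.401, -0.048], 'torque': [-0.018, 0.043, 0.01], 'gripper_force': 0.0, 'width': 85.527}
scene {'fovy': 53.58, 'cx': 317.56, 'cy': 231.78, 'view': [[0.48, 0.88, 0.01, -196.98], [-0.55, 0.29, 0.78, 267.36], [0.68, -0.38, 0.62, -1544.25], [0.0, 0.0, 0.0, 1.0]]}
blue_square [([203.0, 264.0, 51.0, 74.0], 0.9), ([327.0, 169.0, 15.0, 38.0], 0.34)]
orange_square [([313.0, 233.0, 50.0, 64.0], 0.64), ([327.0, 172.0, 17.0, 34.0], 0.44)]
board [([383.0, 170.0, 94.0, 60.0], 0.84)]
side_rail [([398.0, 176.0, 44.0, 13.0], 0.91)]
top {'fovy': 45.82, 'cx': 316.51, 'cy': 237.74, 'view': [[0.01, -1.0, 0.01, -95.23], [0.98, 0.01, 0.19, -543.48], [-0.19, 0.01, 0.98, -1676.44], [0.0, 0.0, 0.0, 1.0]]}
blue_square [([369.0, 203.0, 40.0, 43.0], 0.94), ([393.0, 262.0, 34.0, 57.0], 0.58)]
orange_square [([282.0, 190.0, 39.0, 48.0], 0.6)]
board [([150.0, 218.0, 74.0, 78.0], 0.64)]
side_rail [([155.0, 268.0, 47.0, 19.0], 0.72), ([237.0, 150.0, 26.0, 29.0], 0.3)]
```

View pics/top0.png

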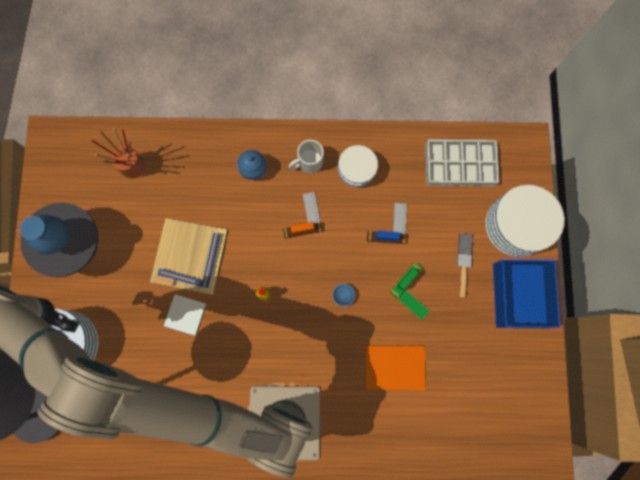

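View pics/scene0.png

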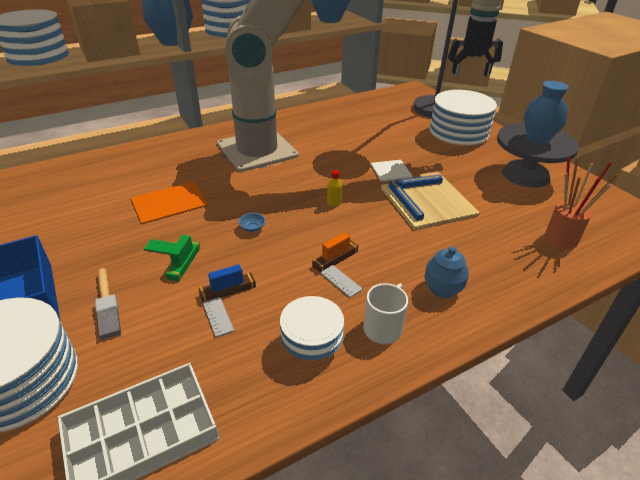

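Top view: candidates are the blue-handled square (387,237), the orange one (301,230) and the green look-alike (410,290). I choose (387,237): blue handle, wooden stock, steel blade pointing up. The board is at (190,257), with the fixed rail at (213,258) and the leaning side rail at (185,278).

```bash
cat > h.py <<'E'
import numpy as np, cv2, pickle
def K(d):
    f=240/np.tan(np.radians(d['fovy'])/2); return f
def ray(d,px):
    V=np.array(d['view']); f=K(d); c=-V[:3,:3].T@V[:3,3]
    v=V[:3,:3].T@np.array([(px[0]-d['cx'])/f,-(px[1]-d['cy'])/f,-1]); return c,v
def onz(d,px,z):
    c,v=ray(d,px); return c+v*(z-c[2])/v[2]
def proj(d,P):
    V=np.array(d['view']); P=np.atleast_2d(P)@V[:3,:3].T+V[:3,3]; f=K(d)
    return np.c_[d['cx']+f*P[:,0]/-P[:,2], d['cy']-f*P[:,1]/-P[:,2]]
def T2(pose,pts):
    x,y,a=pose; c,s=np.cos(a),np.sin(a); pts=np.array(pts,float)
    return np.c_[x+c*pts[:,0]-s*pts[:,1],y+s*pts[:,0]+c*pts[:,1],pts[:,2]]
E
python3 - <<'E'
from h import *
t=pickle.load(open('pics/top0.pkl','rb'))
im=t['color'][:,:,::-1]
a=cv2.resize(im[195:325,350:440],None,fx=4.4,fy=4.4,interpolation=cv2.INTER_CUBIC)
b=cv2.resize(im[205:335,140:230],None,fx=4.4,fy=4.4,interpolation=cv2.INTER_CUBIC)
cv2.imwrite('pics/c1.png',np.hstack([a,b]))
print(onz(t,(387,237),60), onz(t,(190,257),12))
from cell import optics
d=optics.get_image('wrist');print(d['fovy'],d['cx'],d['cy'],np.round(d['view'],2))
E
```

```text
[ 547.42173436 -303.89921259   60.        ] [487.2540973  299.33953868  12.        ]
58.470452008787106 328.9968450333485 239.50818932668398 [[ 4.5000e-01  8.9000e-01  0.0000e+00 -6.4888e+02]
 [-8.5000e-01  4.3000e-01 -2.9000e-01  3.9000e+01]
 [-2.6000e-01  1.3000e-01  9.6000e-01 -3.7849e+02]
 [ 0.0000e+00  0.0000e+00  0.0000e+00  1.0000e+00]]
```

View pics/c1.png

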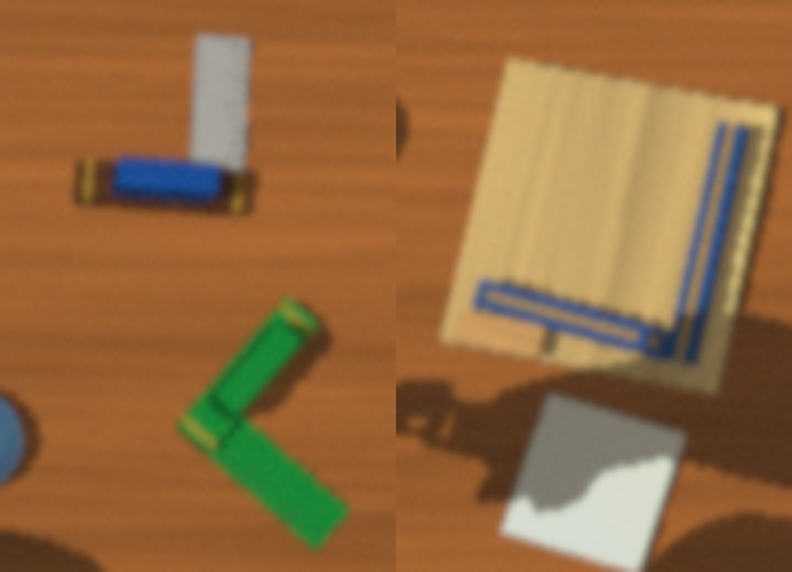

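The crop confirms it: blue handle on a wooden stock with a steel blade, and the green look-alike is clearly different. Rotating the tool so its y runs along world x, then moving above the square for a close wrist view.

```bash
python3 -m jog '{"claw":[1,1,1,1,1,1,1,1,1,1,1,1],"xyz":[[0,0,0],[0,0,0],[0,0,0],[0,0,0],[0,0,0],[0,0,0],[0,0,0],[-0.45,0.13,0],[-0.45,0.13,0],[-0.45,0.13,0],[-0.45,0.13,0],[-0.45,0.13,0]],"twist":[[0,0,0.05],[0,0,0.05],[0,0,0.05],[0,0,0.05],[0,0,0.05],[0,0,0.05],[0,0,0.051],[0,0,0],[0,0,0],[0,0,0],[0,0,0],[0,0,0]]}'
python3 -m jog '{"claw":[1,1,1,1,1,1,1,1,1,1,1,1],"xyz":[[-0.45,0.13,0],[-0.45,0.13,0],[-0.45,0.13,0],[-0.45,0.13,0],[-0.45,0.13,0],[-0.45,0.13,0],[-0.45,0.13,0],[-0.45,0.13,0],[-0.45,0.13,0],[-0.45,0.13,0],[-0.45,0.13,0],[-0.45,0.13,0]],"twist":[[0,0,0],[0,0,0],[0,0,0],[0,0,0],[0,0,0],[0,0,0],[0,0,0],[0,0,0],[0,0,0],[0,0,0],[0,0,0],[0,0,0]]}'
```

```text
clock: 2.05
eef_pos: [358.6, 353.9, 231.6]
tool_rot: [3.141, -0.001, 1.571]
force: [-0.6, -0.0, 0.5]
width: 85.5
gripper_force: 0.0
clock: 3.55
eef_pos: [514.8, -186.1, 231.5]
tool_rot: [3.141, -0.0, 1.571]
force: [0.9, 0.6, 0.3]
width: 85.5
gripper_force: 0.0
```

```bash
python3 -m jog '{"claw":[1,1,1,1],"xyz":[[-0.45,0.13,0],[-0.4,0.13,0],[-0.3,0.06,0],[0,0,0]],"twist":[[0,0,0],[0,0,0],[0,0,0],[0,0,0]]}'
python3 - <<'E'
from cell import optics
from h import *
d=optics.get_image('wrist'); pickle.dump(d,open('pics/w1.pkl','wb')); cv2.imwrite('pics/w1.png',d['color'][:,:,::-1])
E
```

```text
clock: 4.05
eef_pos: [545.8, -303.0, 231.2]
tool_rot: [-3.142, 0.002, 1.567]
force: [0.2, 1.3, 0.2]
width: 85.5
gripper_force: 0.0
```

View pics/w1.png

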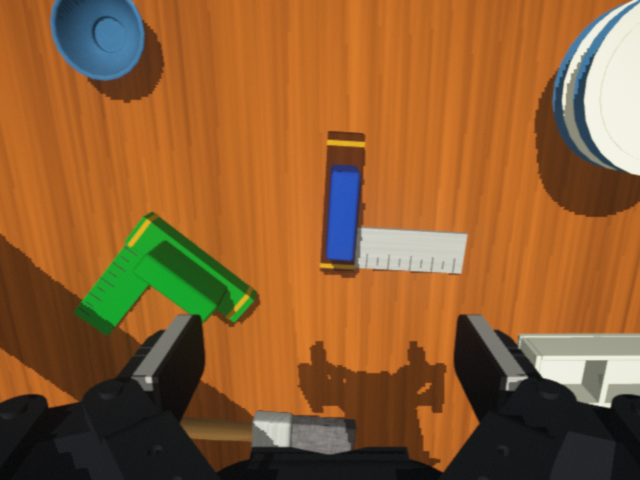

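Wrist view: blue square with its handle centre near (343,214) and blade tip near (465,254), the green look-alike at (165,275) well clear. Fitting its pose by matching masks.

```bash
cat >> h.py <<'E'
from scipy.optimize import minimize
def box(x0,x1,y0,y1,z0,z1): return [(x,y,z) for x in(x0,x1) for y in(y0,y1) for z in(z0,z1)]
def mask(d,kind):
    h=cv2.cvtColor(d['color'],cv2.COLOR_RGB2HSV).astype(int); H,S,V=h[...,0],h[...,1],h[...,2]
    return dict(blue=(H>100)&(H<130)&(S>130)&(V>40),gray=(S<50)&(V>90))[kind]
def hull(d,pose,pts,S=8):
    m=np.zeros((480,640),np.uint8); p=cv2.convexHull(np.round(proj(d,T2(pose,pts))*S*1.0).astype(np.int32))
    cv2.fillConvexPoly(m,p,1,cv2.LINE_AA if 0 else 8,3); return m
def fit(d,items,p0,roi):
    x0,y0,x1,y1=roi
    def cost(p):
        c=0
        for pts,mk in items:
            cs=hullaa(d,p,pts)[y0:y1,x0:x1]; m=mk[y0:y1,x0:x1]
            c+=np.abs(cs-m).sum()/m.sum()
        return c
    best=None
    for st in (8,3):
        s=np.array([[0,0,0],[st,0,0],[0,st,0],[0,0,st*.01]])
        r=minimize(cost,p0,method='Nelder-Mead',options=dict(initial_simplex=np.array(p0)+s,xatol=.02,fatol=1e-5,maxiter=300)); p0=r.x
    return r.x,r.fun
def hullaa(d,p,pts,u=4):
    q=cv2.convexHull(((proj(d,T2(p,pts))+.5)*u*16-8).astype(np.int32)); m=np.zeros((480*u,640*u),np.uint8)
    cv2.fillConvexPoly(m,q,255,8,4); return cv2.resize(m,(640,480),interpolation=cv2.INTER_AREA)/255.
E
python3 - <<'E'
from h import *
d=pickle.load(open('pics/w1.pkl','rb')); b,g=mask(d,'blue'),mask(d,'gray')
roi=(310,120,480,290)
H=box(-11,11,-35,35,20,60); B=box(15,115,-60,-22,0,5)
c0=onz(d,(343,214),60)
for it in ([(H,b),(B,g)],[(H,b)],[(B,g)]):
    print(np.round(fit(d,it,[c0[0],c0[1],-0.03],roi),3) if 0 else fit(d,it,[c0[0],c0[1],-0.03],roi))
E
```

```text
(array([ 5.55841301e+02, -3.09640483e+02, -5.36421288e-02]), np.float64(0.17573115262717784))
(array([ 5.56085972e+02, -3.09816496e+02, -3.96030082e-02]), np.float64(0.10916005959466642))
(array([ 5.57631268e+02, -3.09272662e+02, -6.30066966e-02]), np.float64(0.06176267046611032))
```

```bash
python3 -m jog '{"claw":[1,1,1,1,1,1,1,0,0,0,0,0],"xyz":[[-0.067,0.104,0.2],[0,0,0.4],[0,0,0.4],[0,0,0.4],[0,0,0.4],[0,0,0.24],[0,0,0],[0,0,0],[0,0,0],[0,0,0],[0,0,0],[0,0,0]],"twist":[[0,0,0.015],[0,0,0],[0,0,0],[0,0,0],[0,0,0],[0,0,0],[0,0,0],[0,0,0],[0,0,0],[0,0,0],[0,0,0],[0,0,0]]}'
```

```text
clock: 5.6
eef_pos: [557.3, -306.8, 28.3]
tool_rot: [3.14, 0.0, 1.524]
force: [-0.7, 1.0, 6.5]
width: 21.4
gripper_force: 61.2
```

```bash
python3 -m jog '{"claw":[0,0,0,0,0],"xyz":[[0,0,-0.2],[0,0,-0.4],[0,0,-0.5],[0,0,-0.5],[0,0,-0.2]],"twist":[[0,0,0],[0,0,0],[0,0,0],[0,0,0],[0,0,0]]}'
python3 -m jog '{"claw":[0,0,0,0,0,0,0,0,0,0,0,0],"xyz":[[0.45,0,0],[0.45,0,0],[0.45,0,0],[0.45,0,0],[0.45,0,0],[0.45,0,0],[0.45,0,0],[0.45,0,0],[0.45,0,0],[0.45,0,0],[0.45,0,0],[0.4,0,0]],"twist":[[0,0,0],[0,0,0],[0,0,0],[0,0,0],[0,0,0],[0,0,0],[0,0,0],[0,0,0],[0,0,0],[0,0,0],[0,0,0],[0,0,0]]}'
python3 -m jog '{"claw":[0,0],"xyz":[[0,0,0],[0,0,0]],"twist":[[0,0,0],[0,0,0]]}'
python3 - <<'E'
from cell import optics
from h import *
d=optics.get_image('wrist'); pickle.dump(d,open('pics/w2.pkl','wb')); cv2.imwrite('pics/w2.png',d['color'][:,:,::-1])
E
```

```text
clock: 6.22
eef_pos: [557.7, -307.5, 211.7]
tool_rot: [3.137, 0.002, 1.524]
force: [1.0, 0.2, -2.6]
width: 21.5
gripper_force: 60.4
clock: 7.72
eef_pos: [581.3, 229.8, 208.1]
tool_rot: [-3.142, -0.0, 1.525]
force: [0.5, 0.0, -2.0]
width: 21.1
gripper_force: 60.2
clock: 7.98
eef_pos: [581.6, 227.0, 207.7]
tool_rot: [-3.142, 0.001, 1.524]
force: [0.2, -0.3, -2.4]
width: 21.3
gripper_force: 60.2
```

View pics/w2.png

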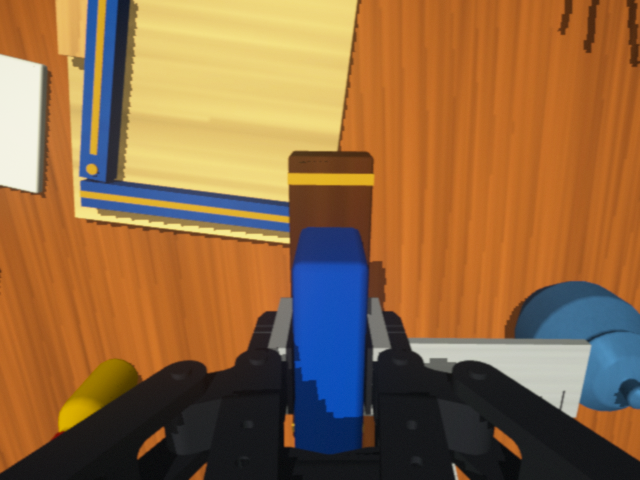

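Wrist view: side rail from (92,170) up to (105,0), bottom rail from (82,193) to (289,215), board edge right at (350,50). The held square is upright and well seated in the fingers. Zooming in on the corner.

```bash
python3 - <<'E'
from h import *
d=pickle.load(open('pics/w2.pkl','rb'))
cv2.imwrite('pics/c2.png',cv2.resize(d['color'][0:250,50:310,::-1],None,fx=2.4,fy=2.4,interpolation=cv2.INTER_CUBIC)[:600])
E
```

```text
(no output)
```

View pics/c2.png

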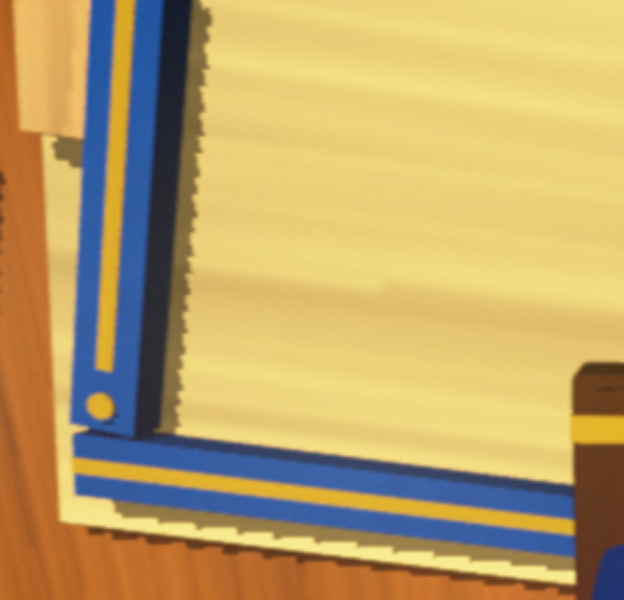

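```bash
python3 - <<'E'
from h import *
d=pickle.load(open('pics/w2.pkl','rb')); t=pickle.load(open('pics/top0.pkl','rb'))
P=lambda x,y,z=30: onz(d,(50+(x+.5)/2.4-.5,(y+.5)/2.4-.5),z)[:2]
a,b=P(75,433),P(575,489); c,e=P(75,496),P(575,556)
ang=lambda u,v: np.arctan2(*(v-u)[::-1])
print('yaw',ang(a,b),ang(c,e),'width',np.linalg.norm(a-c))
piv=P(100,406); f,g=P(136,435),P(163,0); print('piv',piv,'side lean', ang(f,g)-np.pi/2)
th=(ang(a,b)+ang(c,e))/2; X=np.array([np.cos(th),np.sin(th)]); Y=np.array([-X[1],X[0]])
mid=(a+c)/2
print('corner from end',mid+20*X+10*Y,'from pivot',piv+10*X-10*Y)
# dist of side inner line
C=piv+10*X-10*Y; print('heelstuff: square origin final',C+15*X+60*Y)
# top image check
w=t['color']; 
Q=lambda x,y,z: onz(t,(140+(x-396+.5)/4.4-.5,205+(y+.5)/4.4-.5),z)[:2]
cs=[Q(510,60,12),Q(780,106,12),Q(718,392,12),Q(442,342,12)]
ctr=sum(cs)/4; thb=ang(cs[2],cs[1]),ang(cs[3],cs[0]); print('board top',ctr,thb,[np.linalg.norm(cs[0]-cs[1]),np.linalg.norm(cs[1]-cs[2])])
print('corner', ctr-67*X-62*Y, 'yaw from board edges', thb)
E
```

```text
yaw -0.16119158569628167 -0.17178927260031274 width 20.342732922137248
piv [407.2310759 265.2341193] side lean -0.2582109979715401
corner from end [416.90778846 253.90947011] from pivot [415.43557709 253.71517142]
heelstuff: square origin final [440.17150397 310.3996836 ]
board top [492.23677663 303.07979929] (np.float64(-0.17208978914071008), np.float64(-0.17449455807057562)) [np.float64(195.0582465405647), np.float64(205.88335218659097)]
corner [415.8884375 253.0405036] yaw from board edges (np.float64(-0.17208978914071008), np.float64(-0.17449455807057562))
```

Both cameras agree: corner ≈ (416, 253.5), board yaw ≈ -0.170, rail lean ≈ 0.088. Moving to a point about 18 mm and 14 mm clear of the rails, aligned with the board.

```bash
python3 -m jog '{"claw":[0,0,0,0,0,0,0,0,0,0],"xyz":[[0.228,-0.311,0],[0.228,-0.311,0],[0.228,-0.311,0],[0.228,-0.311,0],[0,0,0],[0,0,0.3],[0,0,0.4],[0,0,0.4],[0,0,0.3],[0,0,0]],"twist":[[0,0,0],[0,0,0],[0,0,0],[0,0,0.039],[0,0,0],[0,0,0],[0,0,0],[0,0,0],[0,0,0],[0,0,0]]}'
python3 - <<'E'
from cell import optics
from h import *
d=optics.get_image('wrist'); pickle.dump(d,open('pics/w3.pkl','wb')); cv2.imwrite('pics/w3.png',d['color'][:,:,::-1])
E
```

```text
clock: 9.28
eef_pos: [461.6, 322.1, 65.9]
tool_rot: [-3.139, 0.004, 1.399]
force: [-0.9, -0.1, -1.0]
width: 21.2
gripper_force: 60.1
```

View pics/w3.png

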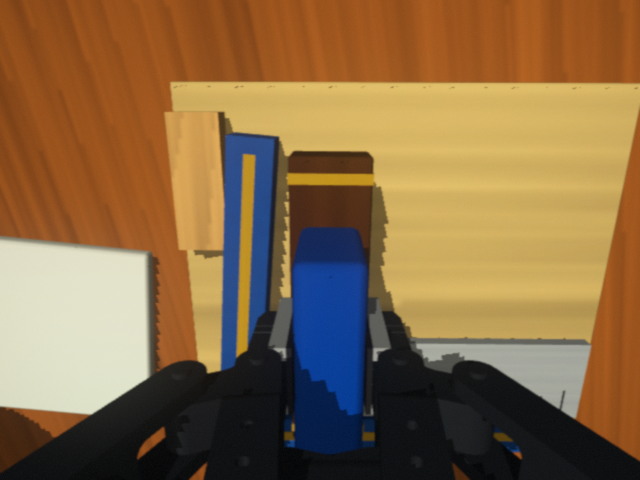

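The square is above the board, parallel to it, right of the leaning rail (free end at (262,135)) and clear of it. Lowering.

```bash
python3 -m jog '{"claw":[0,0,0,0,0,0],"xyz":[[0,0,0.1],[0,0,0.1],[0,0,0.04],[0,0,0.02],[0,0,0],[0,0,0]],"twist":[[0,0,0],[0,0,0],[0,0,0],[0,0,0],[0,0,0],[0,0,0]]}'
```

```text
clock: 10.07
eef_pos: [461.9, 325.0, 41.5]
tool_rot: [3.141, -0.0, 1.402]
force: [-0.0, 0.2, -2.0]
width: 21.4
gripper_force: 60.2
```

```bash
python3 -m jog '{"claw":[0,0,0,0],"xyz":[[0,0,0.01],[0,0,0.01],[0,0,0],[0,0,0]],"twist":[[0,0,0],[0,0,0],[0,0,0],[0,0,0]]}'
```

```text
clock: 10.58
eef_pos: [461.9, 325.0, 40.3]
tool_rot: [3.141, -0.001, 1.401]
force: [-1.9, -0.4, 6.5]
width: 21.5
gripper_force: 61.3
```

```bash
python3 -m jog '{"claw":[0,0,0,0,0],"xyz":[[-0.04,0,0],[-0.04,0,0],[-0.04,0,0],[0,0,0],[0,0,0]],"twist":[[0,0,0],[0,0,0],[0,0,0],[0,0,0],[0,0,0]]}'
python3 -m jog '{"claw":[0,0,0,0,0],"xyz":[[-0.015,0,0],[-0.01,0,0],[-0.01,0,0],[0,0,0],[0,0,0]],"twist":[[0,0,0],[0,0,0],[0,0,0],[0,0,0],[0,0,0]]}'
```

```text
clock: 11.2
eef_pos: [461.1, 314.1, 40.3]
tool_rot: [3.139, -0.003, 1.401]
force: [0.7, 2.7, 5.6]
width: 21.2
gripper_force: 61.3
clock: 11.82
eef_pos: [460.7, 311.3, 40.3]
tool_rot: [3.139, -0.003, 1.402]
force: [1.0, 4.0, 6.2]
width: 21.1
gripper_force: 61.3
```

```bash
python3 -m jog '{"claw":[0,0,0,0],"xyz":[[-0.01,0,0],[-0.01,0,0],[0,0,0],[0,0,0]],"twist":[[0,0,0],[0,0,0],[0,0,0],[0,0,0]]}'
python3 -m jog '{"claw":[0,0,0,0],"xyz":[[-0.01,0,0],[-0.01,0,0],[0,0,0],[0,0,0]],"twist":[[0,0,0],[0,0,0],[0,0,0],[0,0,0]]}'
```

```text
clock: 12.32
eef_pos: [460.4, 309.6, 40.4]
tool_rot: [3.139, -0.004, 1.402]
force: [1.5, 4.4, 4.7]
width: 21.2
gripper_force: 61.2
clock: 12.82
eef_pos: [460.2, 309.2, 40.5]
tool_rot: [3.138, -0.006, 1.404]
force: [0.7, 7.8, 5.0]
width: 21.1
gripper_force: 61.0
```

Bottom rail contact reached. Now pushing towards the side rail.

```bash
python3 -m jog '{"claw":[0,0,0,0,0,0,0],"xyz":[[0,-0.03,0],[0,-0.03,0],[0,-0.03,0],[0,-0.03,0],[0,-0.03,0],[0,0,0],[0,0,0]],"twist":[[0,0,0],[0,0,0],[0,0,0],[0,0,0],[0,0,0],[0,0,0],[0,0,0]]}'
python3 -m jog '{"claw":[0,0,0,0],"xyz":[[0,-0.015,0],[0,-0.015,0],[0,0,0],[0,0,0]],"twist":[[0,0,0],[0,0,0],[0,0,0],[0,0,0]]}'
```

```text
clock: 13.7
eef_pos: [448.9, 311.1, 40.8]
tool_rot: [3.132, -0.007, 1.403]
force: [6.7, 6.6, 1.4]
width: 21.2
gripper_force: 60.4
clock: 14.2
eef_pos: [446.4, 311.6, 40.8]
tool_rot: [3.131, -0.007, 1.402]
force: [6.2, 5.0, 0.9]
width: 21.6
gripper_force: 60.4
```

```bash
python3 -m jog '{"claw":[0,0,0,0,0],"xyz":[[0,-0.015,0],[0,-0.015,0],[0,-0.01,0.005],[0,0,0],[0,0,0]],"twist":[[0,0,0],[0,0,0],[0,0,0],[0,0,0],[0,0,0]]}'
python3 -m jog '{"claw":[0,0,0,0],"xyz":[[0,-0.01,0],[0,-0.01,0.005],[0,0,0],[0,0,0]],"twist":[[0,0,0],[0,0,0],[0,0,0],[0,0,0]]}'
```

```text
clock: 14.82
eef_pos: [443.3, 312.2, 40.7]
tool_rot: [3.13, -0.008, 1.402]
force: [6.6, 4.4, 3.2]
width: 21.2
gripper_force: 60.8
clock: 15.32
eef_pos: [442.5, 312.4, 40.7]
tool_rot: [3.128, -0.008, 1.402]
force: [9.4, 4.7, 6.4]
width: 21.3
gripper_force: 61.0
```

```bash
python3 -m jog '{"claw":[0,0,0,0],"xyz":[[0,-0.01,0],[0,-0.01,0],[0,0,0],[0,0,0]],"twist":[[0,0,0],[0,0,0],[0,0,0],[0,0,0]]}'
python3 -m jog '{"claw":[0,0,0,0],"xyz":[[-0.01,-0.005,0],[-0.01,-0.005,0],[0,0,0],[0,0,0]],"twist":[[0,0,0],[0,0,0],[0,0,0],[0,0,0]]}'
python3 - <<'E'
from cell import optics
from h import *
for n in ('top','wrist','scene'):
    d=optics.get_image(n); pickle.dump(d,open(f'pics/{n}4.pkl','wb'))
    if n=='wrist': cv2.imwrite('pics/w4.png',d['color'][:,:,::-1])
E
```

```text
clock: 15.82
eef_pos: [440.7, 312.8, 40.7]
tool_rot: [3.128, -0.008, 1.402]
force: [8.2, 4.2, 5.6]
width: 21.0
gripper_force: 61.0
clock: 16.32
eef_pos: [440.5, 312.6, 40.9]
tool_rot: [3.125, -0.011, 1.403]
force: [11.0, 7.6, 4.8]
width: 21.2
gripper_force: 60.8
```

View pics/w4.png

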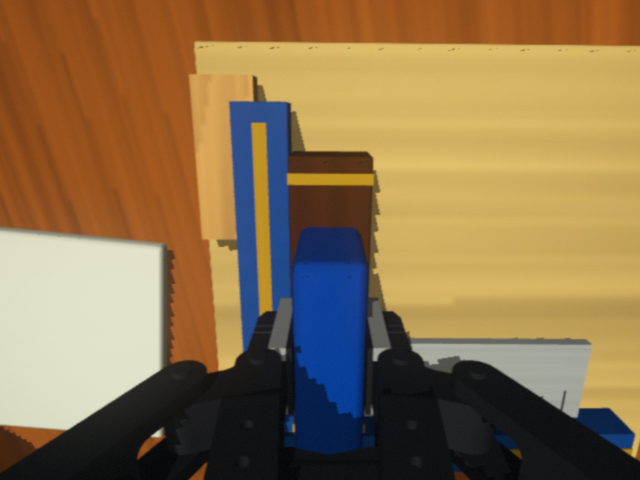

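Rail now lies along the square's stock and against the wooden stop block (215,160). Pressing more firmly and checking that the position no longer yields.

```bash
python3 -m jog '{"claw":[0,0,0,0,0],"xyz":[[0,-0.01,0],[-0.005,-0.01,0.005],[0,0,0],[0,0,0],[0,0,0]],"twist":[[0,0,0],[0,0,0],[0,0,0],[0,0,0],[0,0,0]]}'
python3 - <<'E'
from cell import optics,readout
from h import *
print(readout.read_state()['torque'])
d=pickle.load(open('pics/wrist4.pkl','rb'))
m=cv2.cvtColor(d['color'],cv2.COLOR_RGB2HSV).astype(int); s=(m[...,0]>15)&(m[...,0]<32)&(m[...,1]>150)
R=[]
for y in range(135,295,5):
    x=np.where(s[y,245:280])[0]
    if 5<len(x)<25: R.append(onz(d,(245+x.mean(),y),30)[:2])
R=np.array(R); v=np.linalg.svd(R-R.mean(0))[2][0]; print(len(R),'stripe yaw-90',np.arctan(-v[0]/v[1]),R[0],R[-1])
E
```

```text
clock: 17.1
eef_pos: [440.4, 312.7, 41.0]
tool_rot: [3.122, -0.013, 1.402]
force: [12.8, 6.7, 5.8]
width: 21.5
gripper_force: 61.2
[ 1.19495275 -2.85295318  0.34352268]
32 stripe yaw-90 -0.17559885872804118 [427.8110739  380.35606185] [417.52506016 323.07446176]
```

Position has stopped (rail yaw now ≈ board yaw). The tool has tilted about 0.02 rad under load, so I level it to keep the square flat, which also adds push.

```bash
python3 -m jog '{"claw":[0,0,0,0,0],"xyz":[[0,0,0],[0,0,0],[0,0,0.005],[0,0,0],[0,0,0]],"twist":[[0.003,-0.002,0],[0.003,-0.002,0],[0,0,0],[0,0,0],[0,0,0]]}'
```

```text
clock: 17.73
eef_pos: [440.6, 312.7, 40.3]
tool_rot: [3.14, -0.0, 1.402]
force: [13.6, 5.7, 5.1]
width: 21.4
gripper_force: 61.0
```

```bash
python3 -m jog '{"claw":[0,0,0,0,0,0],"xyz":[[-0.01,-0.01,0],[-0.01,-0.01,0],[-0.01,0,0.005],[0,0,0],[0,0,0],[0,0,0]],"twist":[[0.001,-0.001,0],[0.001,-0.001,0],[0,-0.001,0],[0,0,0],[0,0,0],[0,0,0]]}'
```

```text
clock: 18.48
eef_pos: [440.5, 312.6, 40.3]
tool_rot: [-3.141, 0.005, 1.402]
force: [16.2, 11.9, 2.8]
width: 21.5
gripper_force: 60.9
```

```bash
python3 -m jog '{"claw":[0,0,0,0,0,0,0,0,0,0],"xyz":[[-0.005,-0.005,0.005],[0,0,0],[0,0,0],[0,0,0],[0,0,0],[0,0,0],[0,0,0],[0,0,0],[0,0,0],[0,0,0]],"twist":[[0,0.001,0],[0,0,0],[0,0,0],[0,0,0],[0,0,0],[0,0,0],[0,0,0],[0,0,0],[0,0,0],[0,0,0]]}'
python3 - <<'E'
from cell import optics
from h import *
d=optics.get_image('wrist'); s=optics.get_image('scene')
a=cv2.resize(d['color'][60:460,180:640],None,fx=1,fy=1); b=cv2.resize(s['color'][150:250,360:440],None,fx=4,fy=4,interpolation=cv2.INTER_CUBIC)
cv2.imwrite('pics/c5.png',np.hstack([a,b])[:,:,::-1])
E
```

```text
clock: 19.73
eef_pos: [440.6, 312.7, 40.3]
tool_rot: [3.141, 0.0, 1.402]
force: [16.9, 12.0, 6.4]
width: 20.9
gripper_force: 61.2
```

View pics/c5.png

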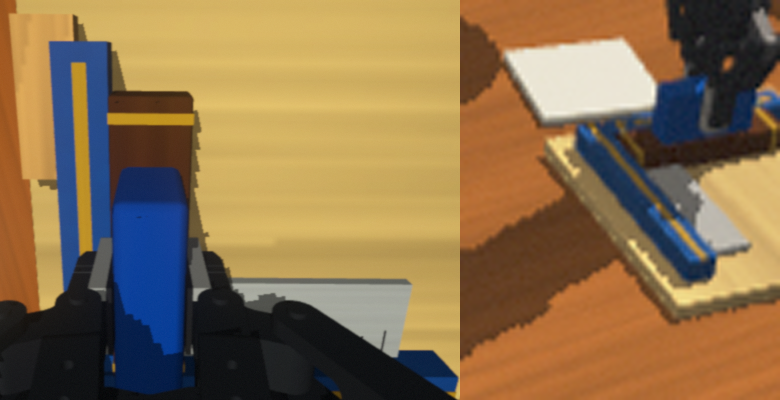

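The stock's side lies flush along the straightened side rail (crop (108,120)). The blade edge lies along the bottom rail, and the rail is against its stop. The forces are steady at about 15 N on each face, so I'm handing in.

```bash
python3 -c "
from cell import order; print(order.finish_job())"
```

```text
the job is handed in; nothing more can be done
None
```

I handed the job in at about 20 s of the 58 s limit, with the blue square still gripped, flat on the board and pressing about 15 N on each rail; the side rail is back square against its stop, and nothing else on the bench was touched.

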